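# Seat and lock the T-stake in its bench holder

### The job

The T-stake is standing askew on its holder: turn it until its bar lies crosswise to the locking bolt, with the flat arm on the side where the bolt's notch is, and press it until its square foot drops fully home, the flange flush on the block. Then slide the locking bolt across over the flange as far as it goes and swing the bolt's knob arm fully down into its notch. Leave the jar, the graver and the ring beside it where they are.

Things in the scene. Friction and masses are not known exactly. Their poses are not given: they have to be found in the camera images.
- holder: aluminium stake holder fixed to the bench, on a 116 x 180 mm base plate. Origin at bench level below the socket's centre; z up. The block's top is 40 mm above the bench, x -45..45, y -45..110 mm. The locking bolt lies on the +y half, along y, its axis 53.5 mm above the bench at x = 0, in two 26 mm wide guides (y 42..51 and 93..102) whose tops are 62 mm above the bench
- socket_mouth (a point): centre of the socket at the block's top (40 mm up): a round counterbore 44 mm wide, 10 mm deep, below it a square recess 33 x 33 mm, sides along holder x and y, 12 mm deeper
- plunger (a joint): friction-loaded brass plunger in the recess, under the foot: 0 = up, level with the ledge; 0.012 m = pressed down. The stake does not sink by its own weight: once lined up it needs about 6 to 12 N of push down through 12 mm, and then stays down
- notch (a point): keeper notch, holder x = -17, y = 60 mm, at the bolt axis's height: a 14 mm gap (y 53..67) in a comb of posts (x -21..-13, y 47..53 and 67..93, tops 62 mm above the bench) on the -x side of the bolt
- stake: steel T-stake (small anvil), about 0.6 kg, loose, oiled. Origin under the centre of its foot, z up. Foot 30 x 30 mm, 22 high, sides along x, y; round flange 64 wide, z 22..28; shank 24 wide; bar 20 wide, z 35..53, flat top, from x -65 (flat arm) to +70 (horn, tapered from x 30). Origin at start 30 mm above bench, home 18. Start: turned 0.35..1.2 rad anticlockwise from above
- stake_top (a point): centre of the stake's flat top, 53 mm above its origin: the place to press. Seated right, the stake's x axis lies along the holder's x axis, the same way. The foot drops in only when lined up within about 0.05 rad
- flat_arm_end (a point): end of the flat arm: stake x = -65 mm, z = 44 mm (mid-height of the bar)
- bolt (a joint): slide of the locking bolt, a steel rod 12 mm thick. 0 = drawn back (tip at holder y = 38 mm), grows as it slides to -y of the holder, 0.020 m = home (tip at y = 18 mm, over the flange). Moves with about 2 N. The flange of an unseated stake blocks it
- bolt_handle (a joint): angle of the bolt's knob arm about the bolt's axis: 0 = pointing straight up, grows as it tips towards -x of the holder, 1.57 = level, down in the notch. Stays where it is left; moves with about 1 N at the knob. The comb stops it at about 0.8 rad unless the bolt is home
- knob (a point): centre of the 16 mm ball knob at the end of the knob arm (arm 8 mm thick), 40 mm from the bolt's axis; at holder y = 80 mm minus the slide
- flux_jar: small closed jar 44 mm wide, 50 mm high, a bystander near the holder; origin under its centre
- graver: hand graver 100 mm long with a wooden handle, lying beyond the holder, a bystander; origin on the bench under its middle
- band: plain brass finger ring 24 mm wide, 6 mm high, lying on the bench in front of the holder, a bystander; origin under its centre
Things that resemble listed ones, but are neither listed nor needed, are in the scene too. Leave any pink look-alike of the stake alone. Leave any green look-alike of the holder alone.

How it is judged:
By the outcome, as a careful person would: the job done as asked, in the order asked, and still so for the second after the job is handed in, with the robot touching nothing.
It also fails if it takes over 48 s, if anything falls off the work surface, if the arm or the gripper's body presses on something with over 40 N, if the wrist force passes 120 N, or if a joint passes its speed limit or range.

### The arm

A 6-joint arm with a two-finger parallel gripper is mounted at the origin on the work surface. World frame = base frame: x ahead of the robot, y to its left, z up, the work surface at z = 0. Lengths are in m, angles in degrees, forces in N, time in s.
With the tool pointing down it reaches from about 0.3 to 0.75 m from the base axis. Payload 8.5 kg.
Tool frame: the origin (TCP) lies between the finger pads; the fingertips stand ahead of it and the grasp point (between the pads) lies 8 mm behind it (env.tcp_to_tips is the z of the fingertips in the tool frame, in m); z points along the fingers, x is the direction in which the jaws open and shut, and the axes are right-handed (so a half turn about z gives the same grasp; the last joint's range is limited). The gripper opens to 85 mm and grips with 20 to 120 N. Pads are 22 mm wide; open, the fingers measure 114 mm over their backs; the gripper's body (76 mm by 85 mm) begins 54 mm behind the grasp point. The pads swing forward as they close: fully open they stand 13 mm farther back than shut.
Start: joints at [64.039, 21.807, 74.336, -0, 83.858, -12.336], TCP at [0.13, 0.535, 0.242] pointing down, gripper open.
Joint ranges: [-178.18, 178.18], [-50.72, 133.34], [12.68, 142.11], [-81.47, 261.47], [9.98, 163.14], [-165.26, 165.26]. Speed limits (degrees/s): [136.94, 136.94, 180, 180, 180, 180].

### API

Orientations are given as a 3x3 rotation matrix whose columns are the frame's x, y, z axes.
In Python, from rig import observe, viewer, env gives the robot as it stands.
- The arm moves only by the tool jog_arm, never from a script. Its arguments are lists of equal length, an entry for each row: "dr": the turn, a rotation vector about the tool's x, y, z in rad, a list of three; "slide": the shift along the tool's x, y, z in m, a list of three; "gripper": the opening, from -1 (shut) to 1 (fully open), so that 0 is half open. In form: {"dr": [[rx, ry, rz], ...], "slide": [[dx, dy, dz], ...], "gripper": [gripper, ...]}. A call has exactly 10 rows; each row shifts and turns the commanded pose from where the row before left it, along the tool's axes as they then stand; what a row does not reach is not made up. A row lasts 1/10 s, in which the tool goes at most 50 mm and 8.59 degrees, less where a joint would pass 70% of its speed; a pose out of reach is approached as far as the arm can. A call is refused whole if a number of a shift passes 0.05 or a number of a turn 0.15, either way. A call with a gripper value outside its range is refused whole. The fingers move at their own pace and stop on an object; "force" is the grip in N (left out, the last holds). Time passes only in rows, so rows that do not move let the fingers close, or fill a call up. It gives the time, the measured TCP pose, the force and the opening at its end, in the units of the state.
- observe(): the state, without advancing time (a new reading comes with each control period).
- viewer.get_image(name): name is "scene" or "top" or "wrist"; returns a dict with "pixels" (420x560x3 uint8, blue, green, red), "camera_matrix" (3x3 intrinsics, pixels), "dist_coeffs" ([k1, k2, p1, p2, k3] as OpenCV has them; the pictures are not rectified), "R" (3x3) and "t" (3): a world point X has camera coordinates R X + t. Camera axes: x right, y down, z forward; pixel columns grow to the right and rows downward; lengths in m; the calibration is good to about 2 mm. A picture is of the moment at which its call begins. There is no depth.
- env.close_job(): hands the job in, once; it reports no verdict.
The state is a dict: "time_s": time; "q": joint angles; "qvel": joint speeds; "joint_efforts": joint torques, N m; "position": TCP position; "tool_rot": TCP orientation; "ft_force": force on the tool from outside, world axes, zero at the start; "wrist_torque": the same for the moment, N m; "grip_width": finger opening in m.
Only numpy, scipy, OpenCV 4.12 (cv2) and the standard library are available. Lean on these libraries where they do the work, as an engineer would, in place of code of your own. Each camera call takes 0.05 s, during which the arm holds its last target.

## Working session

There is one attempt and no reset: what is moved stays moved. The work goes in short steps, Python scripts to look and compute and a tool call to move; the robot and the scene stay as the last step left them, time stands still between calls to the robot, and variables do not carry over. Pictures are saved under pics/ and viewed, and the job is handed in when it is done.

Besides the shell and the picture viewer there is one more tool, called after "Call:" by a JSON object that holds its "api" and its "payload", one argument or row to a line. jog_arm: Moves the arm, as the interface text tells. Its arguments: {"type":"object","properties":{"dr":{"type":"array","items":{"type":"array","items":{"type":"number"}}},"slide":{"type":"array","items":{"type":"array","items":{"type":"number"}}},"gripper":{"type":"array","items":{"type":"number"}},"force":{"type":"number"}},"required":["dr","slide","gripper"]}

```bash
mkdir -p pics; ls; python3 - <<'E'
from rig import observe, viewer, env
import cv2,numpy as np
for n in ["scene","top","wrist"]:
    im=viewer.get_image(n); cv2.imwrite(f"pics/{n}0.png",im["pixels"]); np.savez(f"pics/{n}0.npz",**im)
    print(n,im["camera_matrix"].tolist(),im["dist_coeffs"],im["R"].round(3).tolist(),im["t"])
print(observe(),env.tcp_to_tips)
E
```

```text
pics
scene [[441.407781720933, 0.0, 284.0216541337059], [0.0, 441.407781720933, 201.8954504560543], [0.0, 0.0, 1.0]] [-0.12986847  0.          0.          0.          0.        ] [[-0.728, 0.686, 0.017], [0.334, 0.376, -0.864], [-0.599, -0.623, -0.503]] [ 0.45092292 -0.09883454  1.01481556]
top [[417.70048357174767, 0.0, 284.6771854876841], [0.0, 417.70048357174767, 202.39882637789242], [0.0, 0.0, 1.0]] [-0.01136727  0.          0.          0.          0.        ] [[-0.07, -0.998, 0.002], [-0.977, 0.068, -0.201], [0.201, -0.016, -0.98]] [-0.00947584  0.60658005  0.63465096]
wrist [[329.938047196482, 0.0, 284.2396410055081], [0.0, 329.938047196482, 215.28519210037425], [0.0, 0.0, 1.0]] [-0.0718158  0.         0.         0.         0.       ] [[0.237, 0.971, -0.002], [0.924, -0.225, 0.308], [0.298, -0.075, -0.951]] [-0.54943329 -0.03978256  0.38060806]
{'time_s': 0.15, 'q': array([ 6.40398968e+01,  2.18339809e+01,  7.43712741e+01, -4.23933494e-04,
        8.38562295e+01, -1.23355435e+01]), 'qvel': array([ 0.00350468, -0.09720356, -0.15803017, -0.02959558,  0.12509327,
        0.01811902]), 'joint_efforts': array([ 1.97076377e-03, -4.48625278e+01, -2.31345910e+01, -2.20291367e-04,
        3.71259986e-03,  3.36985215e-05]), 'position': array([0.12947228, 0.53434418, 0.24185681]), 'tool_rot': array([[ 2.35557702e-01,  9.71860255e-01, -4.63133774e-04],
       [ 9.71859798e-01, -2.35558053e-01, -9.68051063e-04],
       [-1.04990524e-03, -2.22069212e-04, -9.99999424e-01]]), 'ft_force': array([-0.42067816, -0.51223249,  0.35378833]), 'wrist_torque': array([-0.01565147,  0.00883378, -0.02276063]), 'grip_width': 0.08549423475433052} 0.011
```

View pics/scene0.png

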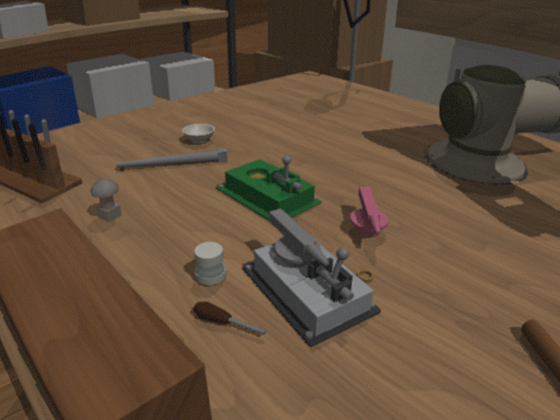

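View pics/top0.png

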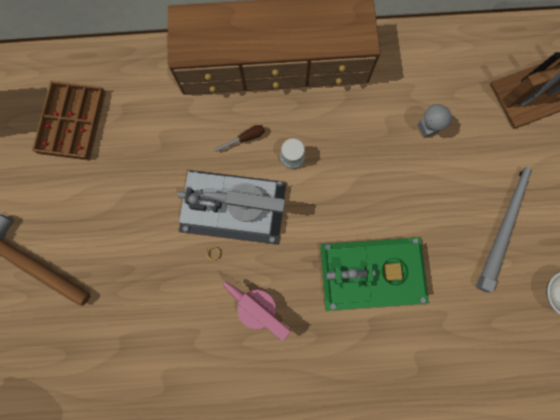

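View pics/wrist0.png

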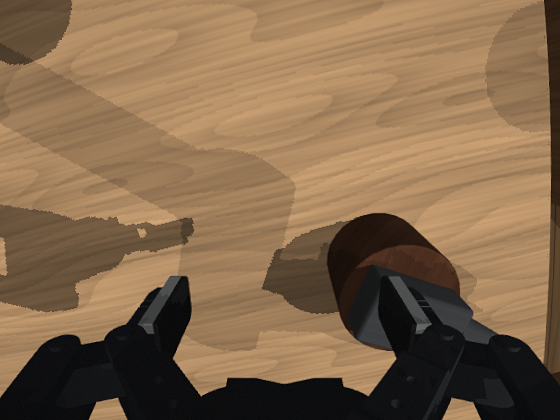

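Candidates: the holder could be the grey one (top 233,207) or the green one (375,273). The stake could be the grey one on the holder (247,202), the pink one (258,310), or the grey mushroom-shaped piece (436,118). I choose the grey stake on the grey holder and check it in a close crop.

```bash
python3 - <<'E'
import cv2
a=cv2.imread("pics/top0.png")[155:260,165:305]; cv2.imwrite("pics/top0c.png",cv2.resize(a,(784,588),interpolation=cv2.INTER_CUBIC))
a=cv2.imread("pics/scene0.png")[200:335,215:395]; cv2.imwrite("pics/scene0c.png",cv2.resize(a,(792,594),interpolation=cv2.INTER_CUBIC))
E
```

```text
(no output)
```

View pics/top0c.png

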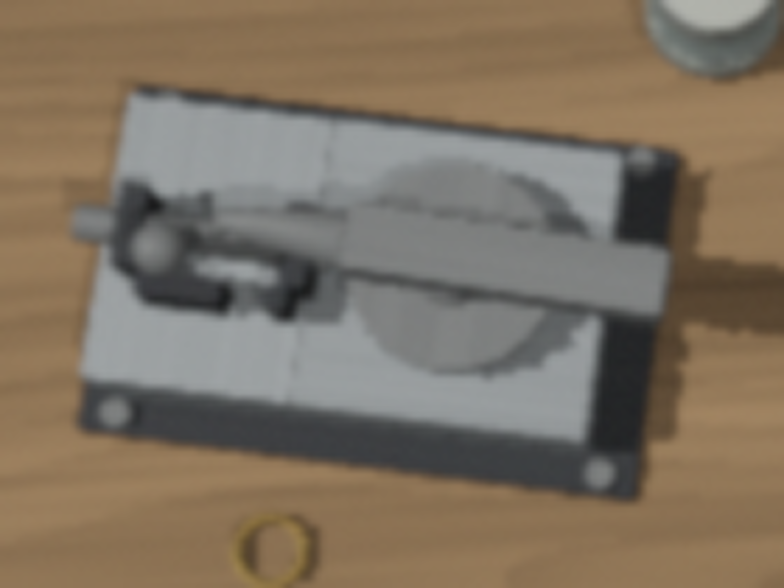

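View pics/scene0c.png

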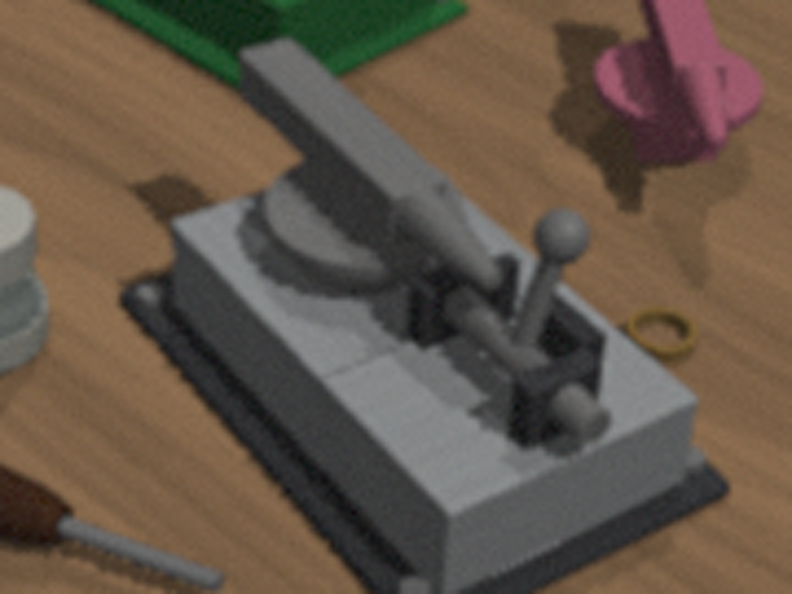

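```bash
cat > h.py <<'E'
import cv2,numpy as np
def load(f): return dict(np.load(f))
def ray(im,px):
    p=cv2.undistortPoints(np.array(px,float).reshape(-1,1,2),im["camera_matrix"],im["dist_coeffs"]).reshape(-1,2)
    d=np.c_[p,np.ones(len(p))]@im["R"]; C=-im["R"].T@im["t"]; return C,d
def onplane(im,px,z):
    C,d=ray(im,px); return C+d*((z-C[2])/d[:,2])[:,None]
def proj(im,X):
    return cv2.projectPoints(np.array(X,float).reshape(-1,3),cv2.Rodrigues(im["R"])[0],im["t"],im["camera_matrix"],im["dist_coeffs"])[0].reshape(-1,2)
def tri(im1,p1,im2,p2):
    C1,d1=ray(im1,[p1]);C2,d2=ray(im2,[p2]);d1=d1[0];d2=d2[0]
    s=np.linalg.lstsq(np.c_[d1,-d2],C2-C1,rcond=None)[0]
    a=C1+s[0]*d1;b=C2+s[1]*d2;return (a+b)/2,np.linalg.norm(a-b)
E
python3 - <<'E'
from h import *
T=load("pics/top0.npz");S=load("pics/scene0.npz")
c=lambda p:np.array(p)/5.6+[165-.4,155-.4]
s=lambda p:np.array(p)/4.4+[215-.4,200-.4]
B=onplane(T,c([(140,90),(622,152),(585,440),(82,380)]),.04);print(B.round(4))
print([np.linalg.norm(B[i]-B[(i+1)%4]).round(4) for i in range(4)])
for i,j in((1,0),(2,3)): print("hy dir",np.degrees(np.arctan2(*(B[j]-B[i])[[1,0]])))
for i,j in((3,0),(2,1)): print("hx dir",np.degrees(np.arctan2(*(B[j]-B[i])[[1,0]])))
# bolt end & knob
bar=onplane(T,c([(670,250),(660,320),(352,207),(342,270)]),.083);print(bar.round(4))
for i,j in((0,2),(1,3)): print("bar dir",np.degrees(np.arctan2(*(bar[j]-bar[i])[[1,0]])))
k,e=tri(T,c((156,248)),S,s((562,235)));print("knob",k,e)
for n in("scene corners",): 
    Bs=onplane(S,s([(175,222),(445,515),(695,402)]),.04);print(Bs.round(4))
print("ring, jar px")
E
```

```text
[[ 0.6769  0.11    0.04  ]
 [ 0.6466 -0.0388  0.04  ]
 [ 0.5576 -0.0218  0.04  ]
 [ 0.5865  0.1298  0.04  ]]
[np.float64(0.1519), np.float64(0.0905), np.float64(0.1543), np.float64(0.0925)]
hy dir 78.475112585052
hy dir 79.20412657738967
hx dir -12.35431841438741
hx dir -10.841659418846524
[[ 0.6053 -0.0508  0.083 ]
 [ 0.585  -0.0466  0.083 ]
 [ 0.6244  0.0403  0.083 ]
 [ 0.606   0.0439  0.083 ]]
bar dir 78.16010767659671
bar dir 76.95494085089338
knob [0.6139168 0.0956656 0.0920915] 0.0007028975866830234
[[ 0.6452 -0.0358  0.04  ]
 [ 0.6768  0.1144  0.04  ]
 [ 0.5902  0.1327  0.04  ]]
ring, jar px
```

Call:
{"api": "jog_arm", "payload": {
  "dr": [
    [0,0,0],
    [0,0,0],
    [0,0,0],
    [0,0,0],
    [0,0,0],
    [0,0,0],
    [0,0,0],
    [0,0,0],
    [0,0,0],
    [0,0,0]
  ],
  "slide": [
    [-0.026,0.039,0],
    [-0.026,0.039,0],
    [-0.026,0.039,0],
    [-0.026,0.039,0],
    [-0.026,0.039,0],
    [-0.026,0.039,0],
    [-0.026,0.039,0],
    [-0.026,0.039,0],
    [-0.026,0.039,0],
    [-0.026,0.039,0]
  ],
  "gripper": [1,1,1,1,1,1,1,1,1,1],
  "force": 40
}}

```text
time_s: 1.15
position: [0.4483, 0.1882, 0.2423]
tool_rot: [[0.236, 0.972, -0.0], [0.972, -0.236, 0.0], [0.0, -0.0, -1.0]]
ft_force: [0.5, 1.7, 0.2]
grip_width: 0.0858
```

Call:
{"api": "jog_arm", "payload": {
  "dr": [
    [0,0,0],
    [0,0,0],
    [0,0,0],
    [0,0,0],
    [0,0,0],
    [0,0,0.15],
    [0,0,0.15],
    [0,0,0.15],
    [0,0,0.15],
    [0,0,0.15]
  ],
  "slide": [
    [-0.026,0.039,0],
    [-0.026,0.039,0],
    [-0.026,0.039,0],
    [-0.026,0.039,0],
    [-0.026,0.039,0],
    [0,0,0],
    [0,0,0],
    [0,0,0],
    [0,0,0],
    [0,0,0]
  ],
  "gripper": [1,1,1,1,1,1,1,1,1,1]
}}

```text
time_s: 2.15
position: [0.6061, 0.0177, 0.242]
tool_rot: [[0.838, 0.545, -0.001], [0.545, -0.838, 0.0], [-0.001, -0.001, -1.0]]
ft_force: [0.7, -0.2, 0.2]
grip_width: 0.0855
```

Call:
{"api": "jog_arm", "payload": {
  "dr": [
    [0,0,0.15],
    [0,0,0.15],
    [0,0,0.15],
    [0,0,0.15],
    [0,0,0.15],
    [0,0,0.05],
    [0,0,0],
    [0,0,0],
    [0,0,0],
    [0,0,0]
  ],
  "slide": [
    [0,0,0.008],
    [0,0,0.008],
    [0,0,0.008],
    [0,0,0.008],
    [0,0,0.008],
    [0,0,0],
    [0,0,0],
    [0,0,0],
    [0,0,0],
    [0,0,0]
  ],
  "gripper": [1,1,1,1,1,1,1,1,1,1]
}}

```text
time_s: 3.15
position: [0.6062, 0.0177, 0.2024]
tool_rot: [[0.977, -0.215, 0.0], [-0.215, -0.977, -0.0], [0.0, -0.0, -1.0]]
ft_force: [0.3, 0.9, -0.3]
grip_width: 0.0858
```

```bash
cat > snap.py <<'E'
import sys
from rig import observe, viewer
import cv2,numpy as np
tag=sys.argv[1]
for n in sys.argv[2:]:
    im=viewer.get_image(n); cv2.imwrite(f"pics/{n}{tag}.png",im["pixels"]); np.savez(f"pics/{n}{tag}.npz",**im)
o=observe(); R=o["tool_rot"]
print("t",o["time_s"],"pos",o["position"].round(4),"jaw deg",np.degrees(np.arctan2(R[1,0],R[0,0])).round(2),"z",R[:,2].round(3),"F",o["ft_force"].round(2),"M",o["wrist_torque"].round(3),"w",round(o["grip_width"],4),"q",o["q"].round(1))
E
python3 snap.py 1 wrist top
```

```text
t 3.25 pos [0.6062 0.0177 0.2024] jaw deg -12.41 z [ 0.  0. -1.] F [-0.66 -0.99  0.49] M [ 0.066 -0.072  0.037] w 0.0851 q [-9.5 29.2 68.7  0.  82.1  2.9]
```

View pics/wrist1.png

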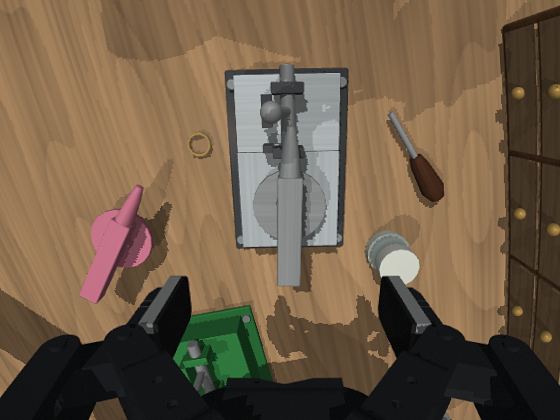

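```bash
python3 - <<'E'
from h import *
W=load("pics/wrist1.npz");T=load("pics/top1.npz");
print(-W["R"].T@W["t"], W["R"].round(3)); T0=load("pics/top0.npz"); print(-T["R"].T@T["t"],-T0["R"].T@T0["t"])
X=[(.606,.018,.20),(.606,.018,.083),(.609,.0147,.083),(.6769,.11,.04),(.6139,.0957,.092)]
print(proj(W,X).round(0),proj(T,X).round(0))
E
```

```text
[0.62357384 0.09503837 0.3336904 ] [[ 0.976 -0.216  0.001]
 [-0.206 -0.929  0.308]
 [-0.066 -0.301 -0.951]]
[ 0.46465025 -0.04069718  0.74381105] [ 0.46465025 -0.04069718  0.74381105]
[[283. 289.]
 [283. 213.]
 [288. 216.]
 [342.  77.]
 [270. 111.]] [[233. 184.]
 [242. 202.]
 [244. 200.]
 [190. 171.]
 [192. 199.]]
```

View pics/top1.png

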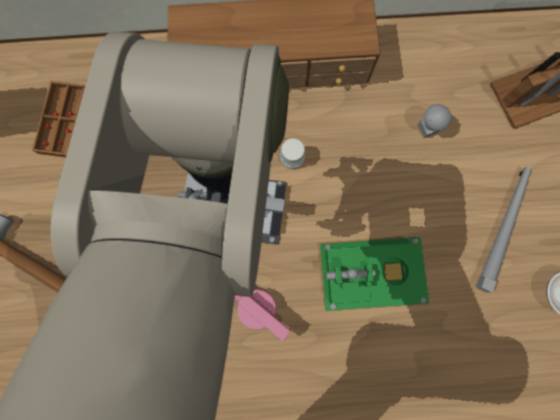

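```bash
python3 - <<'E'
import cv2
a=cv2.imread("pics/wrist1.png")[55:295,205:365]; cv2.imwrite("pics/wrist1c.png",cv2.resize(a,None,fx=2.5,fy=2.5,interpolation=cv2.INTER_CUBIC))
E
```

```text
(no output)
```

View pics/wrist1c.png

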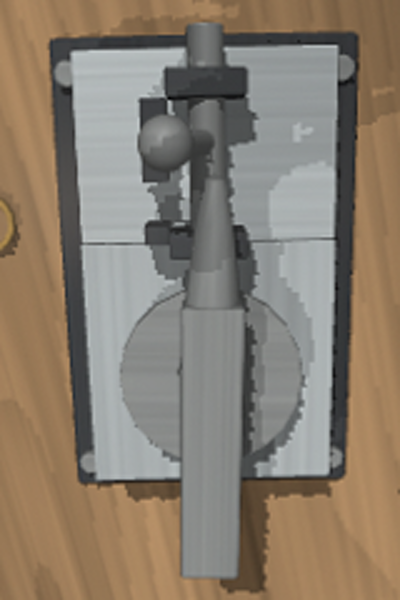

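```bash
python3 - <<'E'
from h import *
W=load("pics/wrist1.npz")
c=lambda p:np.array(p)/2.5+[205-.3,55-.3]
B=onplane(W,c([(338,45),(331,474),(95,481),(71,50)]),.04);print(B.round(4))
print([np.linalg.norm(B[i]-B[(i+1)%4]).round(4) for i in range(4)])
ang=lambda v:np.degrees(np.arctan2(v[1],v[0]))
print(ang(B[0]-B[1]),ang(B[3]-B[2]),ang(B[0]-B[3]),ang(B[1]-B[2]))
m=B.mean(0);
for a in (-11.4,): print("holder",m-.0325*np.array([-np.sin(np.radians(a)),np.cos(np.radians(a)),0]))
b=onplane(W,c([(180,577),(239,577),(183,310),(243,308)]),.083);print(b.round(4),ang(b[2]-b[0]),ang(b[3]-b[1]),ang(b[3]+b[2]-b[1]-b[0]))
mid=(b[0]+b[1])/2;d=(b[2]+b[3])/2-mid;L=np.linalg.norm(d);print("L",L,"centre",mid+.065*d/L)
f=onplane(W,c([(120,376),(303,378)]),.058);print("flange",f.mean(0),np.linalg.norm(f[0]-f[1]))
E
```

```text
[[ 0.6755  0.1138  0.04  ]
 [ 0.6468 -0.0378  0.04  ]
 [ 0.5571 -0.0209  0.04  ]
 [ 0.5883  0.1315  0.04  ]]
[np.float64(0.1543), np.float64(0.0913), np.float64(0.1555), np.float64(0.089)]
79.26619258694045 78.40700070103262 -11.436691268678969 -10.678801165719893
holder [0.61048165 0.01480185 0.04      ]
[[ 0.5862 -0.045   0.083 ]
 [ 0.606  -0.0494  0.083 ]
 [ 0.6079  0.0457  0.083 ]
 [ 0.6261  0.0423  0.083 ]] 76.53430409882122 77.644335659432 77.09120711004769
L 0.09355386502654016 centre [0.61062443 0.01615112 0.083     ]
flange [0.61079359 0.01551075 0.058     ] 0.06375859502053327
```

Call:
{"api": "jog_arm", "payload": {
  "dr": [
    [0,0,0.008],
    [0,0,0],
    [0,0,0],
    [0,0,0],
    [0,0,0],
    [0,0,0],
    [0,0,0],
    [0,0,0],
    [0,0,0],
    [0,0,0]
  ],
  "slide": [
    [0.005,0.0015,0],
    [0,0,0.02],
    [0,0,0.02],
    [0,0,0.02],
    [0,0,0.02],
    [0,0,0.015],
    [0,0,0.015],
    [0,0,0.014],
    [0,0,0.005],
    [0,0,0]
  ],
  "gripper": [0.3,0.3,0.3,0.3,0.3,0.3,0.3,0.3,0.3,0.3]
}}

```text
time_s: 4.25
position: [0.6108, 0.015, 0.0728]
tool_rot: [[0.975, -0.223, -0.001], [-0.223, -0.975, 0.0], [-0.001, 0.0, -1.0]]
ft_force: [-0.1, 0.2, -0.2]
grip_width: 0.0552
```

```bash
python3 snap.py 2 wrist scene
```

```text
t 4.35 pos [0.6112 0.015  0.074 ] jaw deg -12.9 z [ 0.001 -0.    -1.   ] F [0.39 0.16 0.14] M [-0.011  0.036 -0.015] w 0.0553 q [-9.7 37.  77.5 -0.  65.5  3.2]
```

View pics/wrist2.png

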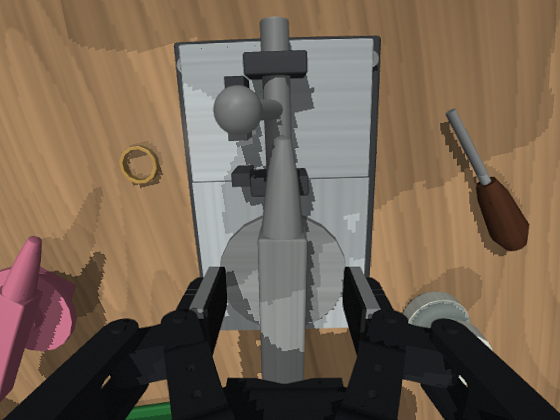

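View pics/scene2.png

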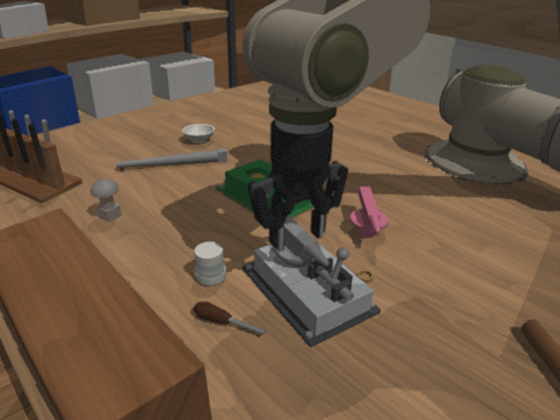

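Call:
{"api": "jog_arm", "payload": {
  "dr": [
    [0,0,0],
    [0,0,0],
    [0,0,0],
    [0,0,0],
    [0,0,0],
    [0,0,0],
    [0,0,0],
    [0,0,0],
    [0,0,0],
    [0,0,0]
  ],
  "slide": [
    [0,0,0],
    [0,0,0],
    [0,0,0],
    [0,0,0],
    [0,0,0],
    [0,0,0],
    [0,0,0],
    [0,0,0],
    [0,0,0],
    [0,0,0]
  ],
  "gripper": [-0.6,-0.6,-0.6,-0.6,-0.6,-0.6,-0.6,-0.6,-0.6,-0.6],
  "force": 40
}}

```text
time_s: 5.35
position: [0.6111, 0.0151, 0.074]
tool_rot: [[0.975, -0.223, 0.001], [-0.223, -0.975, -0.0], [0.001, -0.0, -1.0]]
ft_force: [-0.4, 0.9, 5.8]
grip_width: 0.0206
```

Call:
{"api": "jog_arm", "payload": {
  "dr": [
    [0,0,0.05],
    [0,0,0.1],
    [0,0,0.1],
    [0,0,0.1],
    [0,0,0.1],
    [0,0,0.1],
    [0,0,0.1],
    [0,0,0.1],
    [0,0,0],
    [0,0,0]
  ],
  "slide": [
    [0,0,-0.001],
    [0,0,0],
    [0,0,0],
    [0,0,0],
    [0,0,0],
    [0,0,0],
    [0,0,0],
    [0,0,0],
    [0,0,0],
    [0,0,0]
  ],
  "gripper": [-0.6,-0.6,-0.6,-0.6,-0.6,-0.6,-0.6,-0.6,-0.6,-0.6]
}}

```text
time_s: 6.35
position: [0.6107, 0.0151, 0.0742]
tool_rot: [[0.563, -0.826, -0.0], [-0.826, -0.563, 0.0], [-0.0, 0.0, -1.0]]
ft_force: [-0.6, -0.9, -0.1]
grip_width: 0.0202
```

```bash
python3 snap.py 3 wrist scene
```

```text
t 6.45 pos [0.6107 0.0151 0.0742] jaw deg -55.75 z [-0.  0. -1.] F [ 0.93 -0.21  0.27] M [-0.097 -0.086 -0.018] w 0.0204 q [-9.7 36.9 77.5 -0.  65.6 46.1]
```

View pics/wrist3.png

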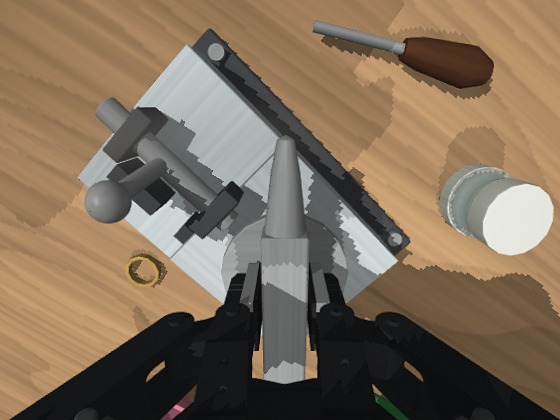

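Call:
{"api": "jog_arm", "payload": {
  "dr": [
    [0,0,0.1],
    [0,0,0.1],
    [0,0,0.1],
    [0,0,0.1],
    [0,0,0.1],
    [0,0,0.1],
    [0,0,0.1],
    [0,0,0.09],
    [0,0,0],
    [0,0,0]
  ],
  "slide": [
    [0,0,0],
    [0,0,0],
    [0,0,0],
    [0,0,0],
    [0,0,0],
    [0,0,0],
    [0,0,0],
    [0,0,0],
    [0,0,0],
    [0,0,0]
  ],
  "gripper": [-0.6,-0.6,-0.6,-0.6,-0.6,-0.6,-0.6,-0.6,-0.6,-0.6]
}}

```text
time_s: 7.45
position: [0.6106, 0.0152, 0.0741]
tool_rot: [[-0.19, -0.982, -0.001], [-0.982, 0.19, 0.0], [0.0, 0.001, -1.0]]
ft_force: [-0.0, 0.6, -1.8]
grip_width: 0.0204
```

```bash
python3 snap.py 4 wrist scene; python3 - <<'E'
import cv2
a=cv2.imread("pics/scene4.png")[200:335,215:395]; cv2.imwrite("pics/scene4c.png",cv2.resize(a,(792,594),interpolation=cv2.INTER_CUBIC))
E
```

```text
t 7.55 pos [0.6106 0.0151 0.0742] jaw deg -101.0 z [-0.  0. -1.] F [-0.23 -0.09 -1.91] M [-0.079  0.002  0.017] w 0.0205 q [-9.7 36.9 77.5 -0.  65.6 91.3]
```

View pics/wrist4.png

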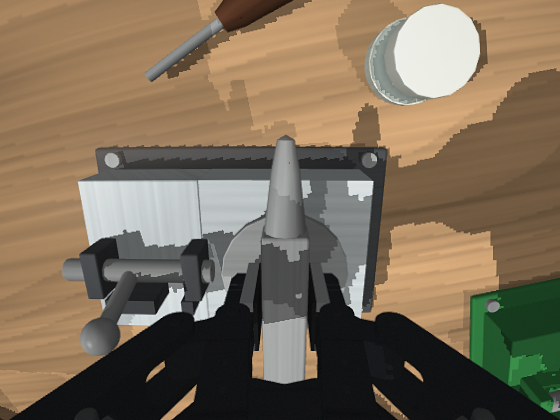

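View pics/scene4c.png

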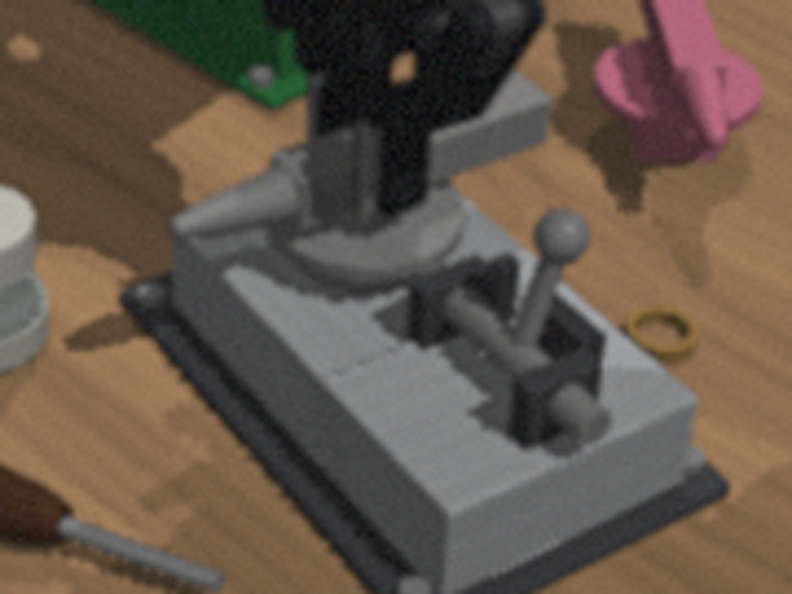

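Call:
{"api": "jog_arm", "payload": {
  "dr": [
    [0,0,0],
    [0,0,0],
    [0,0,0],
    [0,0,0],
    [0,0,0],
    [0,0,0],
    [0,0,0],
    [0,0,0],
    [0,0,0],
    [0,0,0]
  ],
  "slide": [
    [0,0,0],
    [0,0,0.001],
    [0,0,0.001],
    [0,0,0.001],
    [0,0,0.001],
    [0,0,0.001],
    [0,0,0.001],
    [0,0,0],
    [0,0,0],
    [0,0,0]
  ],
  "gripper": [-0.6,-0.6,-0.6,-0.6,-0.6,-0.6,-0.6,-0.6,-0.6,-0.6],
  "force": 70
}}

```text
time_s: 8.55
position: [0.611, 0.0151, 0.0692]
tool_rot: [[-0.192, -0.981, 0.001], [-0.981, 0.192, -0.0], [-0.0, -0.001, -1.0]]
ft_force: [-1.9, 0.5, 5.0]
grip_width: 0.0186
```

```bash
python3 snap.py 5 wrist; python3 - <<'E'
from h import *
W=load("pics/wrist4.npz")
b=onplane(W,[(78,182),(376,180)],.04);d=b[0]-b[1];print(b,np.linalg.norm(d),np.degrees(np.arctan2(d[1],d[0])))
E
```

```text
t 8.6 pos [0.611  0.0151 0.0692] jaw deg -101.09 z [ 0.001 -0.    -1.   ] F [-1.79 -0.23  5.47] M [-0.005  0.352  0.024] w 0.0184 q [-9.7 37.3 77.8 -0.  64.9 91.4]
[[ 0.67488685  0.11342267  0.04      ]
 [ 0.64570861 -0.03914246  0.04      ]] 0.1553302516917013 79.17286881701305
```

View pics/wrist5.png

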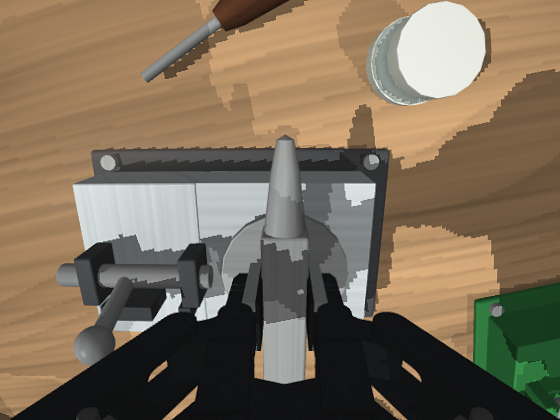

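Call:
{"api": "jog_arm", "payload": {
  "dr": [
    [0,0,0],
    [0,0,0],
    [0,0,0],
    [0,0,0],
    [0,0,0],
    [0,0,0],
    [0,0,0],
    [0,0,0],
    [0,0,0],
    [0,0,0]
  ],
  "slide": [
    [0,0,0.001],
    [0,0,0.001],
    [0,0,0.001],
    [0,0,0.001],
    [0,0,0.001],
    [0,0,0.001],
    [0,0,0.001],
    [0,0,0.001],
    [0,0,0],
    [0,0,0]
  ],
  "gripper": [-0.6,-0.6,-0.6,-0.6,-0.6,-0.6,-0.6,-0.6,-0.6,-0.6]
}}

```text
time_s: 9.6
position: [0.6115, 0.0151, 0.0622]
tool_rot: [[-0.192, -0.981, 0.003], [-0.981, 0.192, -0.001], [-0.0, -0.003, -1.0]]
ft_force: [-3.0, 0.6, 12.7]
grip_width: 0.0185
```

```bash
python3 snap.py 6 wrist scene; python3 - <<'E'
import cv2
a=cv2.imread("pics/scene6.png")[200:335,215:395]; cv2.imwrite("pics/scene6c.png",cv2.resize(a,(792,594),interpolation=cv2.INTER_CUBIC))
E
```

```text
t 9.7 pos [0.6115 0.0151 0.0622] jaw deg -101.08 z [ 0.003 -0.001 -1.   ] F [-3.85  1.65 11.55] M [0.032 0.49  0.001] w 0.0187 q [-9.7 37.8 78.1 -0.  63.9 91.4]
```

View pics/scene6c.png

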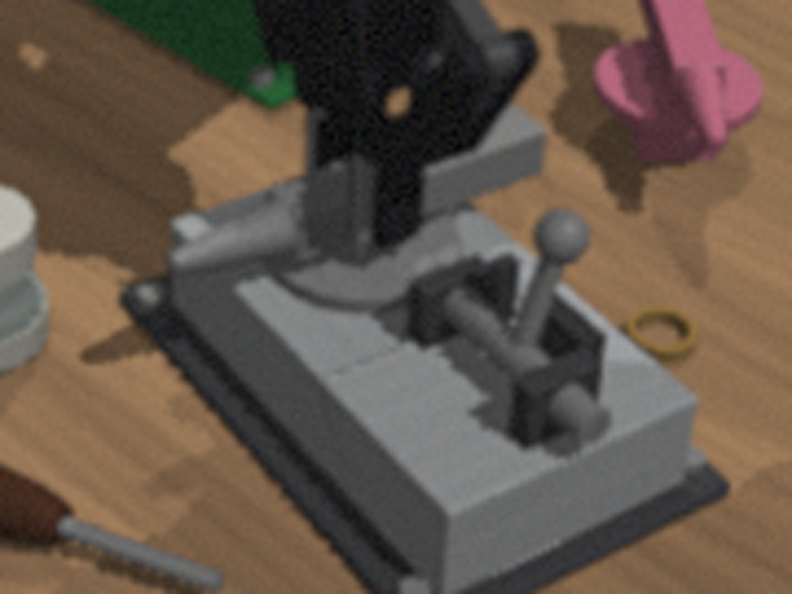

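Call:
{"api": "jog_arm", "payload": {
  "dr": [
    [0,0,0],
    [0,0,0],
    [0,0,0],
    [0,0,0],
    [0,0,0],
    [0,0,0],
    [0,0,0],
    [0,0,0],
    [0,0,0],
    [0,0,0]
  ],
  "slide": [
    [0,0,0.001],
    [0,0,0.001],
    [0,0,0.001],
    [0,0,0],
    [0,0,0],
    [0,0,0],
    [0,0,0],
    [0,0,0],
    [0,0,0],
    [0,0,0]
  ],
  "gripper": [-0.6,-0.6,-0.6,-0.6,-0.6,-0.6,-0.6,-0.6,-0.6,-0.6]
}}

```text
time_s: 10.7
position: [0.6119, 0.015, 0.062]
tool_rot: [[-0.192, -0.981, 0.006], [-0.981, 0.192, -0.001], [0.0, -0.006, -1.0]]
ft_force: [-8.6, 1.5, 31.6]
grip_width: 0.0186
```

```bash
python3 snap.py 7 wrist scene; python3 - <<'E'
import cv2
a=cv2.imread("pics/scene7.png")[230:290,260:340]; cv2.imwrite("pics/scene7c.png",cv2.resize(a,(800,600),interpolation=cv2.INTER_CUBIC))
E
```

```text
t 10.8 pos [0.6119 0.015  0.0619] jaw deg -101.07 z [ 0.006 -0.001 -1.   ] F [-9.49  0.71 31.86] M [0.116 1.655 0.03 ] w 0.0182 q [-9.7 37.8 78.2 -0.  63.7 91.4]
```

View pics/scene7c.png

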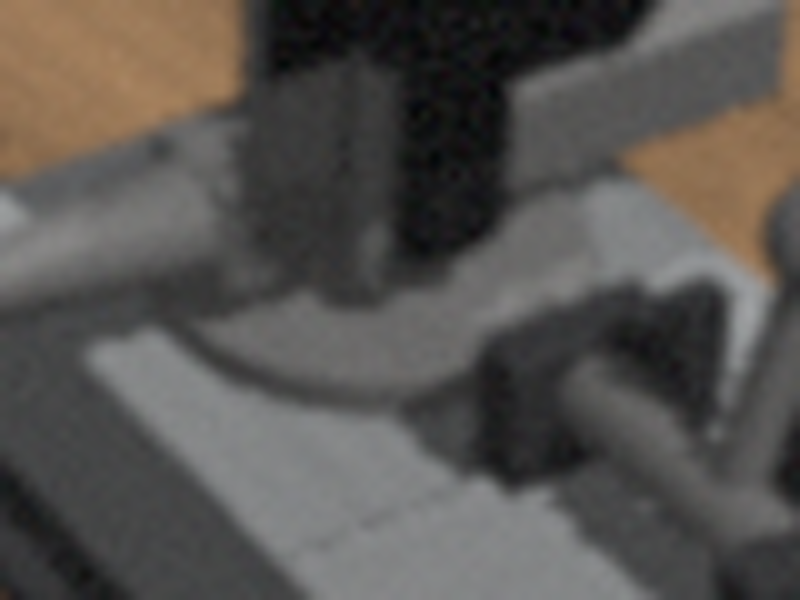

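View pics/wrist7.png

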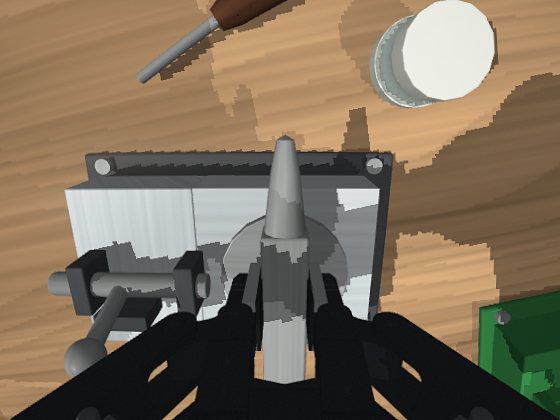

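Call:
{"api": "jog_arm", "payload": {
  "dr": [
    [0,0,0],
    [0,0,0],
    [0,0,0],
    [0,0,0],
    [0,0,0],
    [0,0,0],
    [0,0,0],
    [0,0,0],
    [0,0,0],
    [0,0,0]
  ],
  "slide": [
    [0,0,-0.002],
    [0,0,-0.0015],
    [0,0,0],
    [0,0,0],
    [0,0,0],
    [0,0,0],
    [0,0,0],
    [0,0,-0.01],
    [0,0,-0.02],
    [0,0,-0.03]
  ],
  "gripper": [-0.6,-0.6,-0.1,-0.1,-0.1,-0.1,-0.1,-0.1,-0.1,-0.1]
}}

```text
time_s: 11.8
position: [0.6102, 0.0152, 0.121]
tool_rot: [[-0.193, -0.981, -0.003], [-0.981, 0.193, 0.0], [0.0, 0.003, -1.0]]
ft_force: [0.1, 0.2, 0.6]
grip_width: 0.0382
```

Call:
{"api": "jog_arm", "payload": {
  "dr": [
    [0,0,0],
    [0,0,0],
    [0,0,0],
    [0,0,0],
    [0,0,0],
    [0,0,0],
    [0,0,0],
    [0,0,0],
    [0,0,0],
    [0,0,0]
  ],
  "slide": [
    [0,0,-0.04],
    [0,0,-0.04],
    [0,0,-0.01],
    [0,0,0],
    [0,0,0],
    [0,0,0],
    [0,0,0],
    [0,0,0],
    [0,0,0],
    [0,0,0]
  ],
  "gripper": [-1,-1,-1,-1,-1,-1,-1,-1,-1,-1]
}}

```text
time_s: 12.8
position: [0.6108, 0.0151, 0.2106]
tool_rot: [[-0.193, -0.981, -0.0], [-0.981, 0.193, 0.0], [-0.0, 0.0, -1.0]]
ft_force: [-0.6, -0.0, 0.3]
grip_width: -0.0003
```

```bash
python3 snap.py 8 wrist scene; python3 - <<'E'
import cv2
a=cv2.imread("pics/scene8.png")[200:335,215:395]; cv2.imwrite("pics/scene8c.png",cv2.resize(a,(792,594),interpolation=cv2.INTER_CUBIC))
E
```

```text
t 12.9 pos [0.6108 0.0151 0.2108] jaw deg -101.13 z [-0. -0. -1.] F [ 0.6   0.49 -0.67] M [-0.006  0.005  0.045] w 0.0001 q [-9.7 29.3 67.1 -0.  83.6 91.5]
```

View pics/scene8c.png

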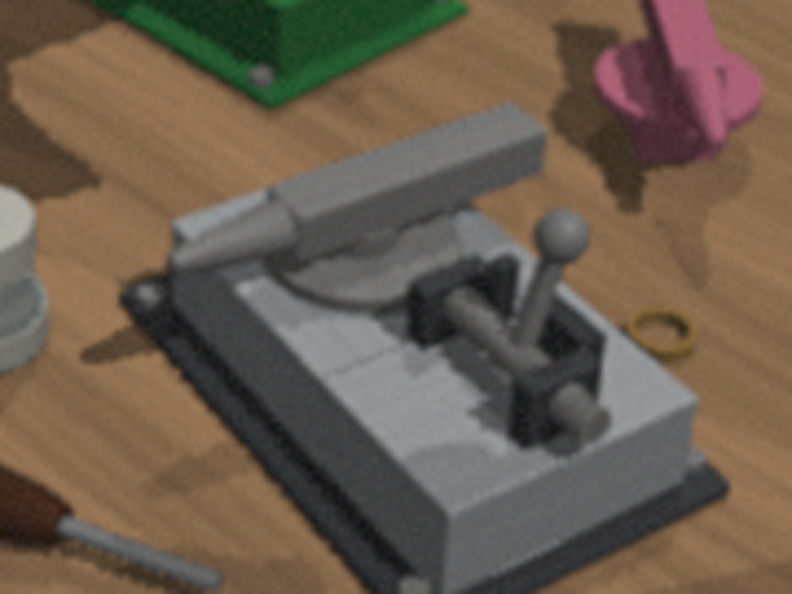

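View pics/wrist8.png

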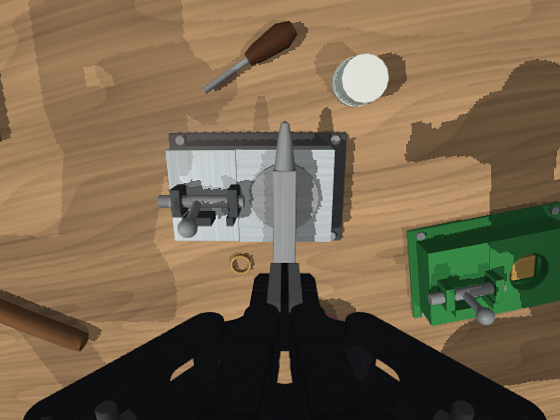

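```bash
cat >> h.py <<'E'
O=np.array([.6108,.0150,0]);A=np.radians(-11.1);HX=np.array([np.cos(A),np.sin(A),0]);HY=np.array([-np.sin(A),np.cos(A),0])
H=lambda X:np.array([(X-O)@HX,(X-O)@HY,X[2]])
E
python3 - <<'E'
from h import *
W=load("pics/wrist8.npz");S=load("pics/scene8.npz")
a=cv2.resize(cv2.imread("pics/wrist8.png")[165:255,140:260],None,fx=6,fy=6,interpolation=cv2.INTER_CUBIC);cv2.imwrite("pics/w8k.png",a)
s=lambda p:np.array(p)/4.4+[215-.4,200-.4]
k,e=tri(W,(188,229),S,s((562,235)));print(k,e,H(k))
print("stake top corners", [H(x).round(4) for x in onplane(S,s([(275,187),(513,104),(545,128),(300,215)]),.071)])
E
```

```text
[0.61278608 0.0950792  0.09107094] 0.00034352287379477104 [-0.01346808  0.0789635   0.09107094]
stake top corners [array([ 0.0284, -0.0063,  0.071 ]), array([-0.0633, -0.0061,  0.071 ]), array([-0.0635,  0.0106,  0.071 ]), array([0.0295, 0.0099, 0.071 ])]
```

View pics/w8k.png

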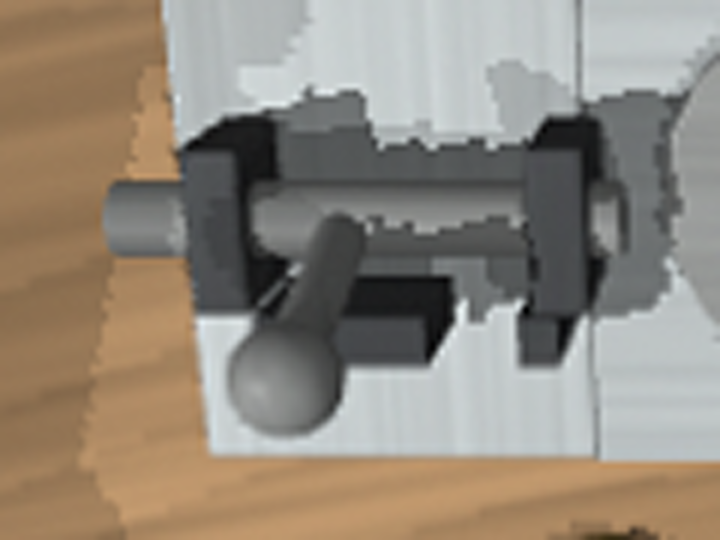

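Call:
{"api": "jog_arm", "payload": {
  "dr": [
    [0,0,0],
    [0,0,0],
    [0,0,0],
    [0,0,0],
    [0,0,0],
    [0,0,0],
    [0,0,0],
    [0,0,0],
    [0,0,0],
    [0,0,0]
  ],
  "slide": [
    [-0.03,0.005,0],
    [-0.03,0.005,0],
    [-0.019,0.0035,0],
    [0,0,0.02],
    [0,0,0.02],
    [0,0,0.02],
    [0,0,0.017],
    [0,0,0],
    [0,0,0],
    [0,0,0]
  ],
  "gripper": [0,0,0,0,0,0,0,0,0,0],
  "force": 25
}}

```text
time_s: 13.9
position: [0.6133, 0.0952, 0.135]
tool_rot: [[-0.193, -0.981, 0.002], [-0.981, 0.193, -0.0], [-0.0, -0.002, -1.0]]
ft_force: [0.2, 1.0, -0.2]
grip_width: 0.043
```

```bash
python3 snap.py 9 wrist scene
```

```text
t 14.0 pos [0.6132 0.0952 0.1349] jaw deg -101.12 z [ 0.002 -0.    -1.   ] F [-0.18  0.31  0.2 ] M [-0.042 -0.03  -0.   ] w 0.0426 q [-2.1 33.9 71.9 -0.  74.1 99. ]
```

View pics/wrist9.png

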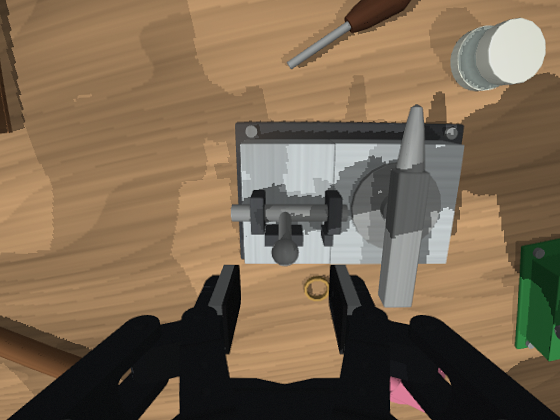

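Call:
{"api": "jog_arm", "payload": {
  "dr": [
    [0,0,0],
    [0,0,0],
    [0,0,0],
    [0,0,0],
    [0,0,0],
    [0,0,0],
    [0,0,0],
    [0,0,0],
    [0,0,0],
    [0,0,0]
  ],
  "slide": [
    [0,0,0.015],
    [0,0,0.015],
    [0,0,0.011],
    [0,0,0],
    [0,0,0],
    [0,0,0],
    [0,0,0],
    [0,0,0],
    [0,0,0],
    [0,0,0]
  ],
  "gripper": [0,0,0,0,-0.7,-0.7,-0.7,-0.7,-0.7,-0.7],
  "force": 25
}}

```text
time_s: 15.0
position: [0.6131, 0.0952, 0.0936]
tool_rot: [[-0.193, -0.981, 0.001], [-0.981, 0.193, -0.0], [-0.0, -0.001, -1.0]]
ft_force: [-1.6, -0.5, 5.9]
grip_width: 0.0135
```

```bash
python3 snap.py 10 wrist scene
```

```text
t 15.1 pos [0.613  0.0952 0.0936] jaw deg -101.13 z [ 0.001 -0.    -1.   ] F [-1.48 -0.67  4.84] M [-0.172  0.198 -0.043] w 0.0139 q [-2.1 36.4 74.7 -0.  68.8 99. ]
```

View pics/wrist10.png

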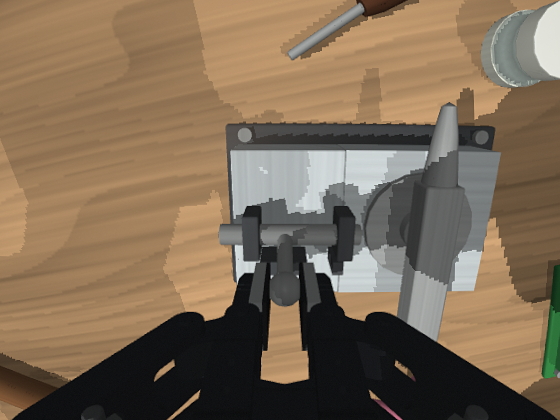

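View pics/scene10.png

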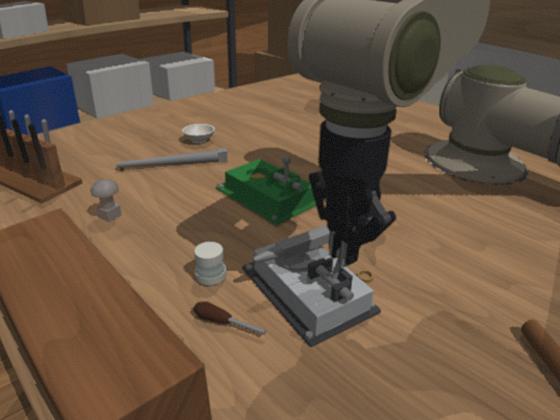

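Call:
{"api": "jog_arm", "payload": {
  "dr": [
    [0,0,0],
    [0,0,0],
    [0,0,0],
    [0,0,0],
    [0,0,0],
    [0,0,0],
    [0,0,0],
    [0,0,0],
    [0,0,0],
    [0,0,0]
  ],
  "slide": [
    [0.003,0,0],
    [0.003,0,0],
    [0.003,0,0],
    [0.003,0,0],
    [0.003,0,0],
    [0.003,0,0],
    [0.002,0,0],
    [0.001,0,0],
    [0,0,0],
    [0,0,0]
  ],
  "gripper": [-0.7,-0.7,-0.7,-0.7,-0.7,-0.7,-0.7,-0.7,-0.7,-0.7]
}}

```text
time_s: 16.1
position: [0.6092, 0.0759, 0.0936]
tool_rot: [[-0.193, -0.981, 0.002], [-0.981, 0.193, 0.002], [-0.002, -0.002, -1.0]]
ft_force: [0.4, 5.7, 5.1]
grip_width: 0.0138
```

```bash
python3 snap.py 11 wrist scene; python3 - <<'E'
from h import *
from rig import observe
print(H(observe()["position"]))
a=cv2.imread("pics/scene11.png")[210:330,260:390]; cv2.imwrite("pics/scene11c.png",cv2.resize(a,(650,600),interpolation=cv2.INTER_CUBIC))
E
```

```text
t 16.2 pos [0.6092 0.0758 0.0936] jaw deg -101.11 z [ 0.002  0.002 -1.   ] F [-0.4   5.6   6.39] M [ 0.906 -0.061  0.026] w 0.0142 q [-4.  35.8 75.9  0.1 68.2 97.1]
[-0.01332792  0.0593862   0.0936106 ]
```

View pics/wrist11.png

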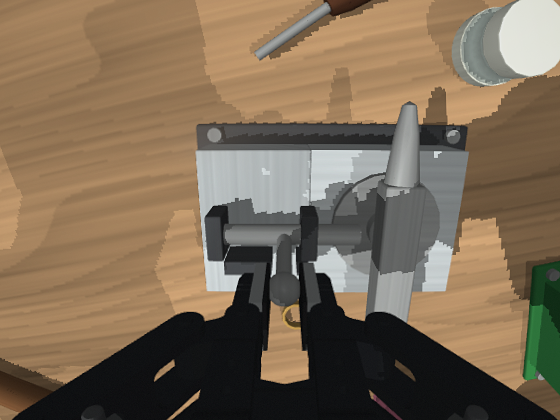

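View pics/scene11c.png

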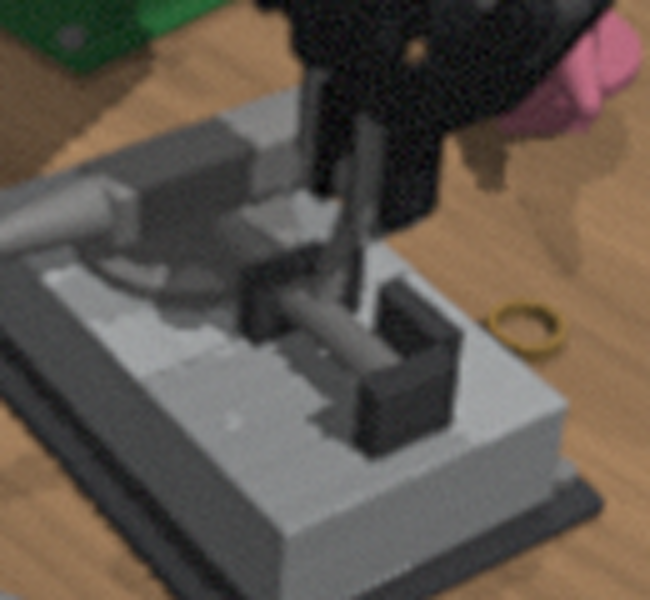

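Call:
{"api": "jog_arm", "payload": {
  "dr": [
    [0,0,0],
    [0,0,0],
    [0,0,0],
    [0,0,0],
    [0,0,0],
    [0,0,0],
    [0,0,0],
    [0,0,0],
    [0,0,0],
    [0,0,0]
  ],
  "slide": [
    [0.001,0,0],
    [0.001,0,0],
    [0,0,0],
    [0,0,0],
    [0,0,0],
    [0,0,0],
    [0,0,0],
    [0,0,0],
    [0,0,0],
    [0,0,0]
  ],
  "gripper": [-0.7,-0.7,-0.7,-0.7,-0.7,-0.7,-0.7,-0.7,-0.7,-0.7]
}}

```text
time_s: 17.2
position: [0.609, 0.0754, 0.0936]
tool_rot: [[-0.192, -0.981, 0.003], [-0.981, 0.192, 0.005], [-0.005, -0.002, -1.0]]
ft_force: [1.5, 11.4, 4.6]
grip_width: 0.0136
```

```bash
python3 - <<'E'
from h import *
from rig import observe
print(H(observe()["position"]))
k=np.array([-.0133,.0593,.0911])
c=np.array([.0,.0535])
# arc increments from theta0 in tool dy=-dHx, dz=-dz
t0=np.arctan2(.0133,.0911-.0535);print(t0,np.hypot(.0133,.0376))
th=np.linspace(t0,1.62,17)
x=-.04*np.sin(th);z=.0535+.04*np.cos(th)
print(np.c_[th[1:],-np.diff(x),-np.diff(z),x[1:],z[1:]].round(4))
E
```

```text
[-0.01343063  0.05890948  0.09360009]
0.3399880246340179 0.03988295375219845
[[ 4.20e-01  3.00e-03  1.20e-03 -1.63e-02  9.00e-02]
 [ 5.00e-01  2.90e-03  1.40e-03 -1.92e-02  8.86e-02]
 [ 5.80e-01  2.70e-03  1.60e-03 -2.19e-02  8.70e-02]
 [ 6.60e-01  2.60e-03  1.90e-03 -2.45e-02  8.51e-02]
 [ 7.40e-01  2.40e-03  2.10e-03 -2.70e-02  8.30e-02]
 [ 8.20e-01  2.30e-03  2.20e-03 -2.92e-02  8.08e-02]
 [ 9.00e-01  2.10e-03  2.40e-03 -3.13e-02  7.84e-02]
 [ 9.80e-01  1.90e-03  2.60e-03 -3.32e-02  7.58e-02]
 [ 1.06e+00  1.70e-03  2.70e-03 -3.49e-02  7.31e-02]
 [ 1.14e+00  1.50e-03  2.90e-03 -3.63e-02  7.02e-02]
 [ 1.22e+00  1.20e-03  3.00e-03 -3.76e-02  6.72e-02]
 [ 1.30e+00  1.00e-03  3.00e-03 -3.85e-02  6.42e-02]
 [ 1.38e+00  7.00e-04  3.10e-03 -3.93e-02  6.11e-02]
 [ 1.46e+00  5.00e-04  3.20e-03 -3.98e-02  5.79e-02]
 [ 1.54e+00  2.00e-04  3.20e-03 -4.00e-02  5.47e-02]
 [ 1.62e+00 -0.00e+00  3.20e-03 -4.00e-02  5.15e-02]]
```

Call:
{"api": "jog_arm", "payload": {
  "dr": [
    [0,0,0],
    [0,0,0],
    [0,0,0],
    [0,0,0],
    [0,0,0],
    [0,0,0],
    [0,0,0],
    [0,0,0],
    [0,0,0],
    [0,0,0]
  ],
  "slide": [
    [-0.002,0,0],
    [0,0.003,0.0012],
    [0,0.0029,0.0014],
    [0,0.0027,0.0016],
    [0,0.0026,0.0019],
    [0,0.0024,0.0021],
    [0,0.0023,0.0022],
    [0,0.0021,0.0024],
    [0,0.0019,0.0026],
    [0,0,0]
  ],
  "gripper": [-0.7,-0.7,-0.7,-0.7,-0.7,-0.7,-0.7,-0.7,-0.7,-0.7]
}}

```text
time_s: 18.2
position: [0.5891, 0.0798, 0.0777]
tool_rot: [[-0.193, -0.981, 0.001], [-0.981, 0.193, 0.002], [-0.002, -0.0, -1.0]]
ft_force: [-1.2, 5.3, 2.4]
grip_width: 0.0135
```

```bash
python3 snap.py 12 wrist scene; python3 - <<'E'
from h import *
from rig import observe
print(H(observe()["position"]))
a=cv2.imread("pics/scene12.png")[210:330,260:390]; cv2.imwrite("pics/scene12c.png",cv2.resize(a,(650,600),interpolation=cv2.INTER_CUBIC))
E
```

```text
t 18.3 pos [0.5891 0.0798 0.0777] jaw deg -101.11 z [ 0.     0.002 -1.   ] F [-0.75  6.28  3.62] M [0.966 0.032 0.055] w 0.0132 q [-3.7 35.3 80.2  0.1 64.4 97.3]
[-0.03375717  0.05936375  0.0776688 ]
```

View pics/wrist12.png

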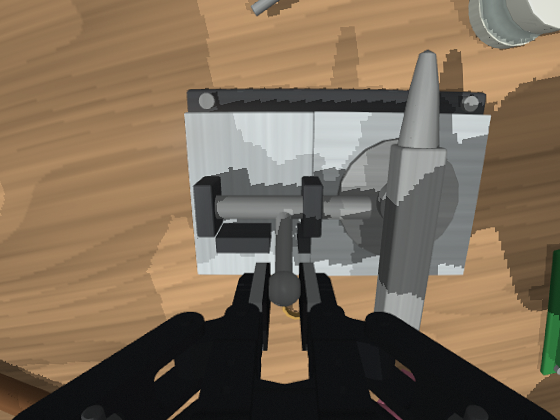

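View pics/scene12c.png

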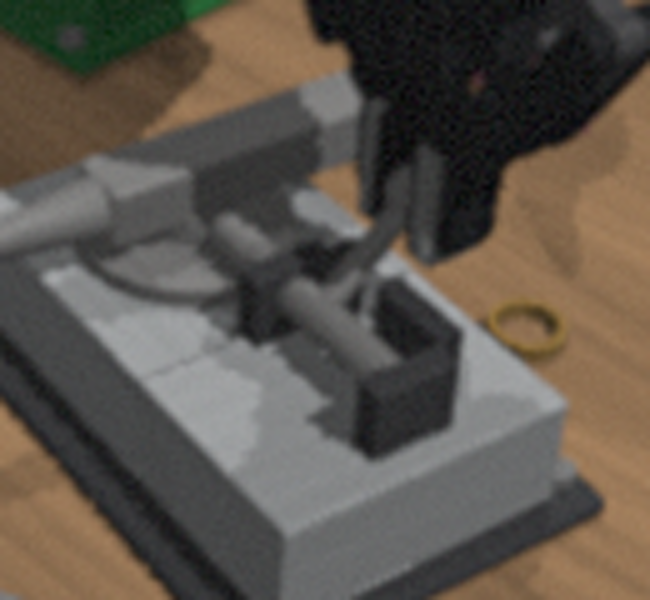

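Call:
{"api": "jog_arm", "payload": {
  "dr": [
    [0,0,0],
    [0,0,0],
    [0,0,0],
    [0,0,0],
    [0,0,0],
    [0,0,0],
    [0,0,0],
    [0,0,0],
    [0,0,0],
    [0,0,0]
  ],
  "slide": [
    [0,0.0017,0.0027],
    [0,0.0015,0.0029],
    [0,0.0012,0.003],
    [0,0.001,0.003],
    [0,0.0007,0.0031],
    [0,0.0005,0.0032],
    [0,0.0002,0.0032],
    [0,0,0],
    [0,0,0],
    [0,0,0]
  ],
  "gripper": [-0.7,-0.7,-0.7,-0.7,-0.7,-0.7,-0.7,-0.7,-0.7,-0.7]
}}

```text
time_s: 19.3
position: [0.5822, 0.0812, 0.0563]
tool_rot: [[-0.193, -0.981, -0.0], [-0.981, 0.193, 0.002], [-0.002, 0.001, -1.0]]
ft_force: [-0.7, 6.5, 1.0]
grip_width: 0.0133
```

```bash
python3 snap.py 13 wrist scene; python3 - <<'E'
from h import *
from rig import observe
print(H(observe()["position"]))
a=cv2.imread("pics/scene13.png")[210:330,260:390]; cv2.imwrite("pics/scene13c.png",cv2.resize(a,(650,600),interpolation=cv2.INTER_CUBIC))
E
```

```text
t 19.4 pos [0.5822 0.0812 0.0563] jaw deg -101.11 z [-0.001  0.002 -1.   ] F [-0.52  6.99  2.18] M [1.035 0.022 0.019] w 0.014 q [-3.6 36.4 82.5  0.1 61.1 97.4]
[-0.04082595  0.05942076  0.0562893 ]
```

View pics/scene13c.png

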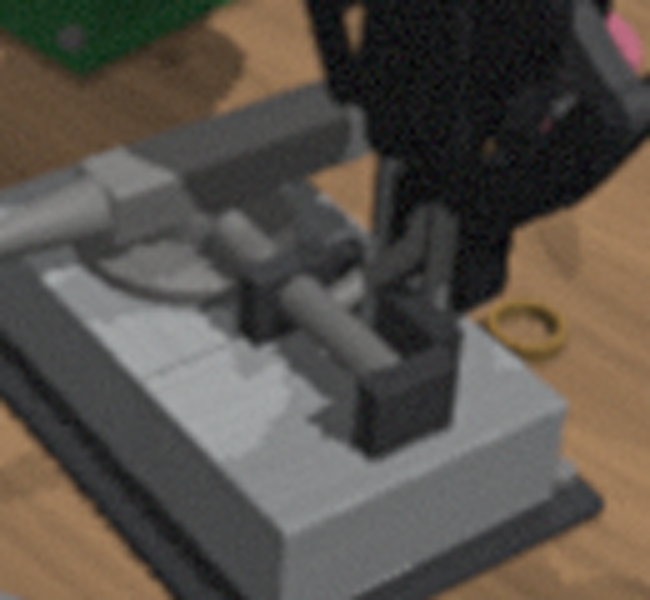

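```bash
python3 - <<'E'
from h import *
a=cv2.imread("pics/wrist13.png")[130:330,180:440]; cv2.imwrite("pics/wrist13c.png",cv2.resize(a,(780,600),interpolation=cv2.INTER_CUBIC))
a=cv2.imread("pics/scene13.png")[240:285,310:370]; cv2.imwrite("pics/scene13d.png",cv2.resize(a,(800,600),interpolation=cv2.INTER_CUBIC))
E
```

```text
(no output)
```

View pics/wrist13c.png

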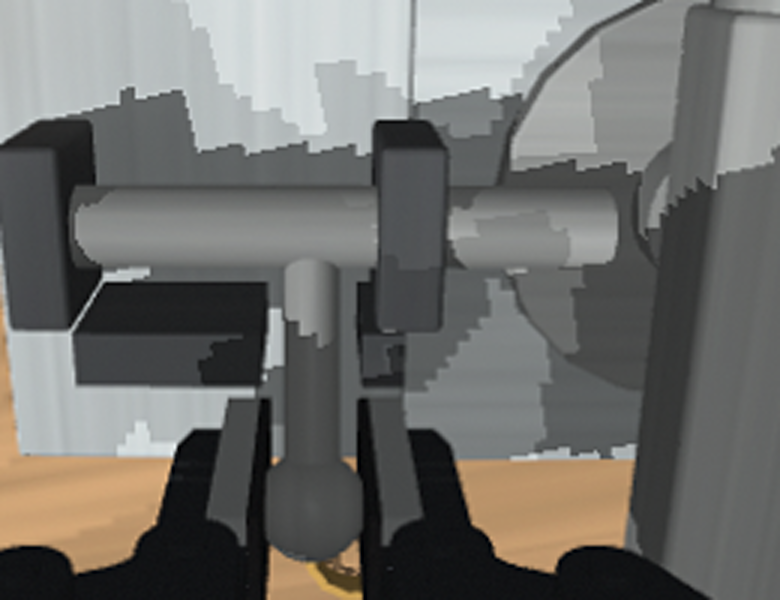

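View pics/scene13d.png

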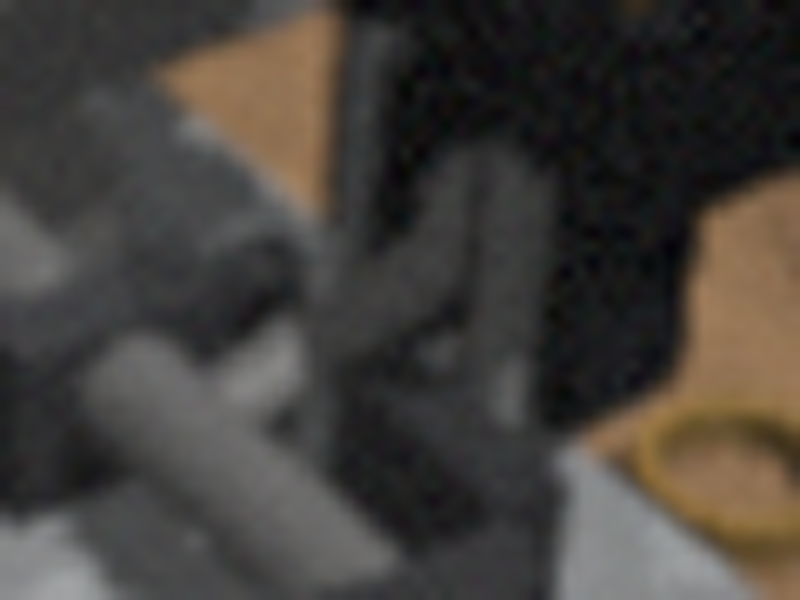

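```bash
python3 - <<'E'
from h import *
for n,px in((12,(285,290)),(13,(284,299))):
    W=load(f"pics/wrist{n}.npz");S=load(f"pics/scene{n}.npz")
    for th in(.9,1.0,1.2,1.3,1.4,1.5,1.57):
        X=O+HX*-.04*np.sin(th)+HY*.0595+np.array([0,0,.0535+.04*np.cos(th)])
        print(n,th,proj(W,X).round(1),(proj(S,X).round(1)))
E
```

```text
12 0.9 [[285.  288.6]] [[342.8 248.9]]
12 1.0 [[285.  289.4]] [[343.9 250.4]]
12 1.2 [[285.  288.3]] [[345.6 253.9]]
12 1.3 [[285.  286.6]] [[346.1 255.9]]
12 1.4 [[285.  284.3]] [[346.3 258. ]]
12 1.5 [[285.  281.2]] [[346.3 260.3]]
12 1.57 [[285.  278.8]] [[346.2 261.9]]
13 0.9 [[285.2 301.3]] [[342.8 248.9]]
13 1.0 [[285.2 301.9]] [[343.9 250.4]]
13 1.2 [[285.2 299.9]] [[345.6 253.9]]
13 1.3 [[285.2 297.6]] [[346.1 255.9]]
13 1.4 [[285.2 294.5]] [[346.3 258. ]]
13 1.5 [[285.1 290.8]] [[346.3 260.3]]
13 1.57 [[285.1 287.8]] [[346.2 261.9]]
```

Call:
{"api": "jog_arm", "payload": {
  "dr": [
    [0,0,0],
    [0,0,0],
    [0,0,0],
    [0,0,0],
    [0,0,0],
    [0,0,0],
    [0,0,0],
    [0,0,0],
    [0,0,0],
    [0,0,0]
  ],
  "slide": [
    [0,0,0],
    [0,0,0],
    [0,0,0],
    [0,0,0],
    [0,0,0],
    [0,0.001,-0.015],
    [0,0,-0.015],
    [0,0,-0.015],
    [0,0,0],
    [0,0,0]
  ],
  "gripper": [-0.3,-0.3,-0.3,-0.3,-0.3,-0.3,-0.3,-0.3,-1,-1]
}}

```text
time_s: 20.4
position: [0.5814, 0.0799, 0.101]
tool_rot: [[-0.193, -0.981, -0.0], [-0.981, 0.193, -0.0], [0.0, 0.0, -1.0]]
ft_force: [-0.6, 0.5, 0.2]
grip_width: 0.0015
```

Call:
{"api": "jog_arm", "payload": {
  "dr": [
    [0,0,0],
    [0,0,0],
    [0,0,0],
    [0,0,0],
    [0,0,0],
    [0,0,0],
    [0,0,0],
    [0,0,0],
    [0,0,0],
    [0,0,0]
  ],
  "slide": [
    [0,0,0],
    [0,0,0],
    [0,0,0],
    [0,0,0],
    [0,0,0],
    [0,0,0],
    [0,0,0],
    [0,0,0.003],
    [0,0,0.003],
    [0,0,0]
  ],
  "gripper": [-1,-1,-1,-1,-1,-1,-1,-1,-1,-1]
}}

```text
time_s: 21.4
position: [0.5813, 0.08, 0.0947]
tool_rot: [[-0.193, -0.981, -0.001], [-0.981, 0.193, 0.0], [0.0, 0.001, -1.0]]
ft_force: [0.1, 0.1, -0.5]
grip_width: 0.0004
```

```bash
python3 snap.py 14 wrist scene; python3 - <<'E'
from h import *
from rig import observe
print(H(observe()["position"]))
a=cv2.imread("pics/wrist14.png")[130:330,180:440]; cv2.imwrite("pics/wrist14c.png",cv2.resize(a,(780,600),interpolation=cv2.INTER_CUBIC))
a=cv2.imread("pics/scene14.png")[210:330,260:390]; cv2.imwrite("pics/scene14c.png",cv2.resize(a,(650,600),interpolation=cv2.INTER_CUBIC))
E
```

```text
t 21.5 pos [0.5815 0.08   0.0952] jaw deg -101.13 z [-0.  0. -1.] F [ 0.84 -0.06 -0.27] M [-0.05  -0.001  0.004] w 0.0004 q [-3.7 33.5 80.4 -0.  66.1 97.4]
[-0.04126347  0.05811679  0.09517274]
```

View pics/wrist14c.png

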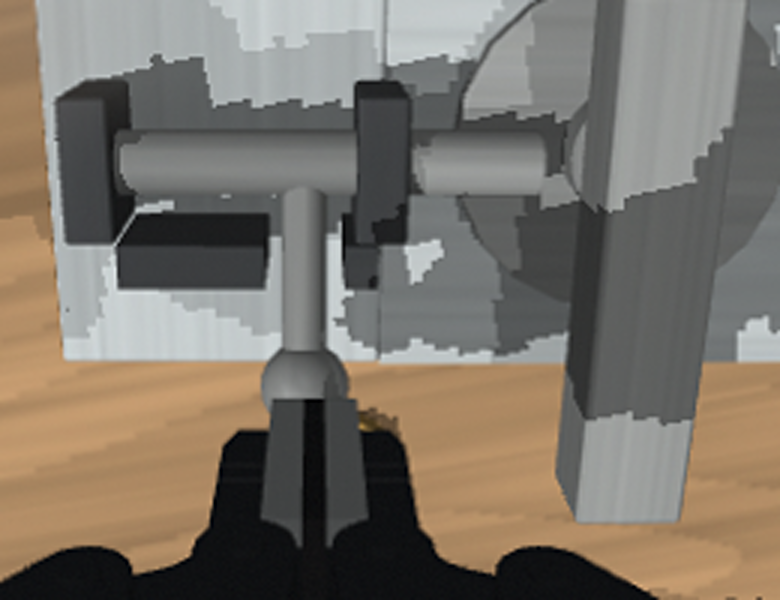

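View pics/scene14c.png

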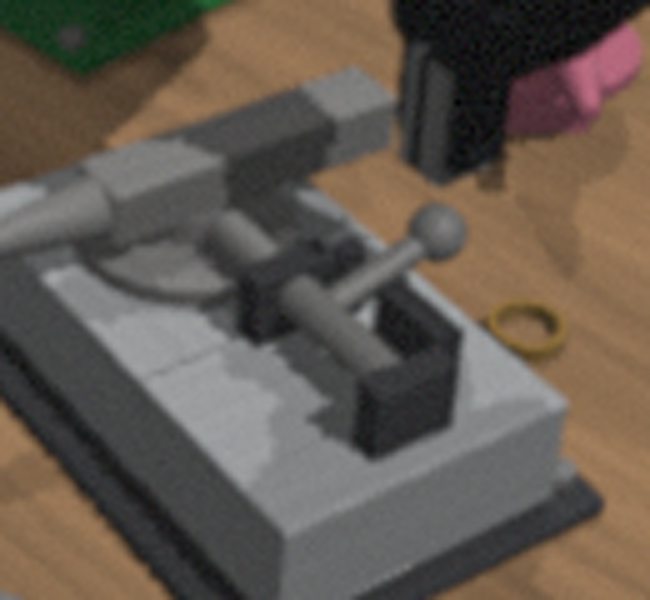

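Call:
{"api": "jog_arm", "payload": {
  "dr": [
    [0,0,0],
    [0,0,0],
    [0,0,0],
    [0,0,0],
    [0,0,0],
    [0,0,0],
    [0,0,0],
    [0,0,0],
    [0,0,0],
    [0,0,0]
  ],
  "slide": [
    [-0.0015,0,0.004],
    [0,0,0.004],
    [0,0,0.003],
    [0,0,0.003],
    [0,0,0.003],
    [0,0,0.003],
    [0,0,0.003],
    [0,0,0.001],
    [0,0,0],
    [0,0,0]
  ],
  "gripper": [-1,-1,-1,-1,-1,-1,-1,-1,-1,-1]
}}

```text
time_s: 22.5
position: [0.5818, 0.0815, 0.0718]
tool_rot: [[-0.193, -0.981, 0.0], [-0.981, 0.193, -0.0], [-0.0, -0.0, -1.0]]
ft_force: [-2.4, -0.3, 5.0]
grip_width: 0.0
```

```bash
python3 snap.py 15 wrist scene; python3 - <<'E'
from h import *
from rig import observe
print(H(observe()["position"]))
a=cv2.imread("pics/scene15.png")[210:330,260:390]; cv2.imwrite("pics/scene15c.png",cv2.resize(a,(650,600),interpolation=cv2.INTER_CUBIC))
E
```

```text
t 22.6 pos [0.5819 0.0815 0.0719] jaw deg -101.12 z [ 0.001 -0.    -1.   ] F [-2.4  -0.51  5.78] M [0.017 0.44  0.017] w 0.0001 q [-3.6 35.2 81.8 -0.  63.  97.6]
[-0.04119296  0.05968754  0.07188105]
```

View pics/scene15c.png

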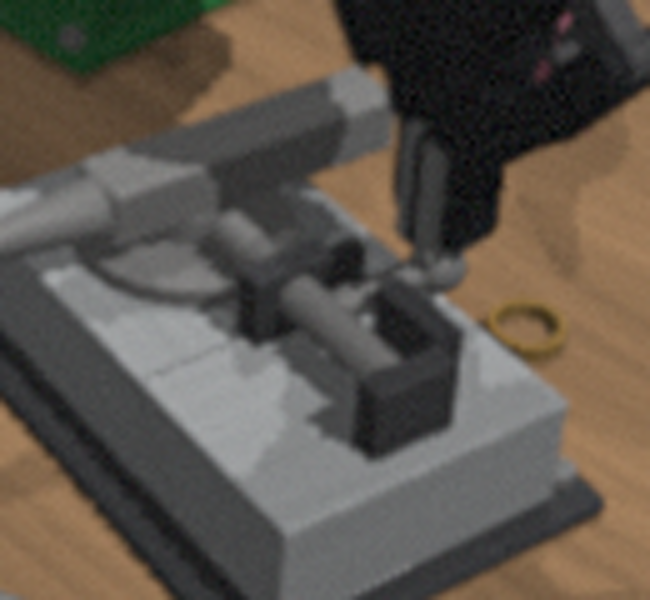

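Call:
{"api": "jog_arm", "payload": {
  "dr": [
    [0,0,0],
    [0,0,0],
    [0,0,0],
    [0,0,0],
    [0,0,0],
    [0,0,0],
    [0,0,0],
    [0,0,0],
    [0,0,0],
    [0,0,0]
  ],
  "slide": [
    [0,0,0.001],
    [0,0,0.001],
    [0,0,0],
    [0,0,0],
    [0,0,0],
    [0,0,0],
    [0,0,0],
    [0,0,0],
    [0,0,0],
    [0,0,0]
  ],
  "gripper": [-1,-1,-1,-1,-1,-1,-1,-1,-1,-1]
}}

```text
time_s: 23.6
position: [0.5819, 0.0815, 0.071]
tool_rot: [[-0.193, -0.981, 0.001], [-0.981, 0.193, -0.0], [-0.0, -0.001, -1.0]]
ft_force: [-5.5, 0.4, 16.0]
grip_width: 0.0001
```

Call:
{"api": "jog_arm", "payload": {
  "dr": [
    [0,0,0],
    [0,0,0],
    [0,0,0],
    [0,0,0],
    [0,0,0],
    [0,0,0],
    [0,0,0],
    [0,0,0],
    [0,0,0],
    [0,0,0]
  ],
  "slide": [
    [0,0,-0.005],
    [0,0,-0.02],
    [0,0,-0.03],
    [0,0,-0.03],
    [0,0,-0.03],
    [0,0,-0.03],
    [0,0,-0.01],
    [0,0,0],
    [0,0,0],
    [0,0,0]
  ],
  "gripper": [-1,-1,-1,-1,-1,-1,-1,-1,-1,-1]
}}

```text
time_s: 24.6
position: [0.5814, 0.0815, 0.2225]
tool_rot: [[-0.193, -0.981, -0.003], [-0.981, 0.193, 0.0], [0.0, 0.003, -1.0]]
ft_force: [0.2, 0.4, 0.2]
grip_width: -0.0001
```

```bash
python3 snap.py 16 wrist scene; python3 - <<'E'
from h import *
a=cv2.imread("pics/scene16.png")[210:330,260:390]; cv2.imwrite("pics/scene16c.png",cv2.resize(a,(650,600),interpolation=cv2.INTER_CUBIC))
E
```

```text
t 24.7 pos [0.5816 0.0815 0.223 ] jaw deg -101.13 z [-0.002  0.    -1.   ] F [-0.38  0.35  0.38] M [ 0.038  0.021 -0.026] w 0.0001 q [-3.6 26.4 70.   0.  83.7 97.6]
```

View pics/scene16c.png

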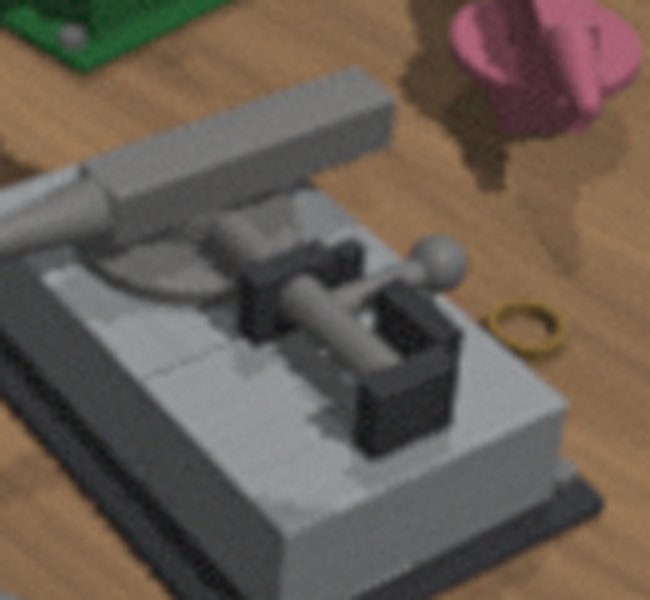

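View pics/wrist16.png

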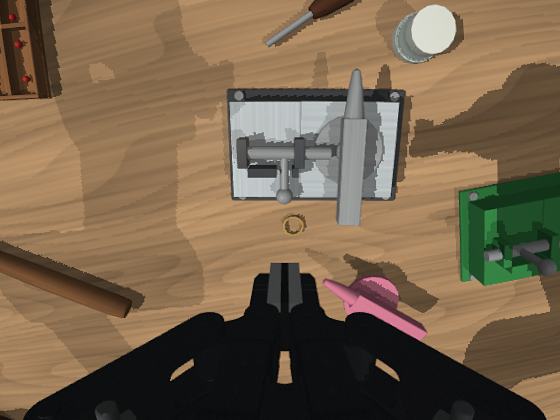

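```bash
python3 - <<'E'
from h import *
W=load("pics/wrist16.npz");S=load("pics/scene16.npz");W0=load("pics/wrist1.npz");T0=load("pics/top0.npz");S0=load("pics/scene0.npz")
k,e=tri(W,(284.5,196.5),S,(347,262.2));print("knob H",H(k).round(4),e)
a=onplane(W,[(340,118),(363,118),(337,224),(359,224)],.071);d=(a[0]+a[1]-a[2]-a[3])/2;print("bar rel deg",np.degrees(np.arctan2(d[1],d[0]))+11.1,"end H",H((a[2]+a[3])/2))
def ring(im,r):
    x0,y0,x1,y1=r;hsv=cv2.cvtColor(im["pixels"][y0:y1,x0:x1],cv2.COLOR_BGR2HSV);return None
# compare scene0 and scene16 in ring and graver, jar regions
for n,(x0,y0,x1,y1) in dict(ring=(355,265,378,285),jar=(190,240,230,285),graver=(190,300,268,338)).items():
    print(n,np.abs(S["pixels"][y0:y1,x0:x1].astype(float)-S0["pixels"][y0:y1,x0:x1]).mean())
E
```

```text
knob H [-0.0415  0.0595  0.0525] 3.560663958756965e-05
bar rel deg 1.3134733148719047 end H [-0.06262611  0.00173008  0.071     ]
ring 8.854347826086956
jar 9.672592592592592
graver 7.525416104363472
```

```bash
python3 - <<'E'
from h import *
a=cv2.imread("pics/scene0.png");b=cv2.imread("pics/scene16.png")
for n,(x0,y0,x1,y1) in dict(ring=(355,265,378,285),jar=(190,240,230,285),graver=(190,300,268,338),control=(80,170,130,230)).items():
    r=cv2.matchTemplate(b[y0-8:y1+8,x0-8:x1+8],a[y0:y1,x0:x1],cv2.TM_CCOEFF_NORMED);_,m,_,l=cv2.minMaxLoc(r);print(n,m,l)
from rig import env
print(env.close_job())
E
```

```text
ring 0.9940375685691833 (8, 8)
jar 0.9937335252761841 (8, 8)
graver 0.9873555898666382 (8, 8)
control 0.9870938062667847 (8, 8)
the job is handed in; nothing more can be done
None
```

The stake is seated, the bolt is slid home and the knob arm is down in its notch. I handed the job in at about 25 s.

- **Stake:** I gripped the bar, turned it about 88° clockwise and pressed until the foot bottomed. It sank 12 mm at 5–13 N, and the force then rose to 32 N. In the last picture the bar reads 1.3° off the holder's x axis, with the flat arm on the notch side.
- **Bolt:** I slid it by the knob to its stop, about 20 mm, where the force rose to 11 N. The knob then measured y = 59.5 mm, against 60 mm expected.
- **Knob arm:** The knob slipped up between the pads on the way down, leaving the arm at about 1.25 rad. I released it, shut the fingers and pressed from above to the stop at 16 N. The last measurement put the knob at x = -41.5 mm, z = 52.5 mm, against about -40 and 53.5 mm for level.
- **Bystanders:** The jar, graver and ring show no shift in the scene view between the first and last pictures, and the arm was clear of everything at the end.

**Disagreement with the task text:** The stake's starting turn measured about 1.54 rad, outside the stated 0.35–1.2 rad. I went by the images, and the foot dropped in at that alignment.

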